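# Pin the sprung belt tensioner back for belt fitting

## Task

Lock the belt tensioner back so that a new belt can be fitted: take the red-handled locking pin from its grey stand, stand it in the brass bush of the blue wheel, and with the pin as your handle turn the wheel against its spring, anticlockwise seen from above, until you feel the pin find the hidden lock slot under the wheel. Push it fully home and let go, so that the wheel stays turned back on the upright pin. Leave the other things on the table standing where they are.

Things in the scene. Friction and masses are not known exactly. Their poses are not given: they have to be found in the camera images.
- tensioner: Belt tensioner, fixed to the table: round grey flange 204 mm across, 10 mm thick; origin at the centre of its underside, on the vertical wheel axis, z up. On it turns a blue wheel 190 mm across (top face 45 mm above the table), with a dark spring housing in the middle (to 73 mm high), a black idler pulley (to 75 mm) and, opposite the pulley, 66 mm from the axis, a brass bush
- plate_top (a point): Point on the wheel axis, 32 mm above the table, level with the flat top of the fixed index plate hidden under the wheel. The plate has one radial slot, 17 mm wide, 22 mm deep, under the bush's path. Its bearing differs from unit to unit: the bush comes over it when the wheel is turned somewhere between 0.65 and 1.25 rad; only touch tells where
- wheel (a joint): Angle of the blue wheel, rad: 0 = slack, at rest against its stop; grows anticlockwise seen from above, limit 1.6. At 0 the bush lies on the tensioner's own -x axis. A spring drives it back: about 0.2 N m at 0, rising 0.2 N m per rad, i.e. 3 to 7 N at the bush. It flies back if let go unpinned
- bush_mouth (a point): Centre of the brass bush's mouth, at its rim, 72 mm above the table; it moves with the wheel. Vertical through-bore 14 mm in diameter, with a conical lead-in about 26 mm wide at the rim over the top 10 mm; the bush reaches down to 2 mm above the index plate
- pin: Locking pin, loose, about 0.12 kg, 104 mm long, upright in its stand; origin at its lower tip, z up towards the handle. Steel shank 12 mm thick, 58 mm long, the lowest 8 mm tapered to 6 mm; steel collar 34 mm across, 6 mm thick; red round handle, 26 mm across, 40 mm long. On the index plate its tip is 32 mm above the table; fully home the collar sits on the bush rim, tip at 14 mm
- pin_stand: Grey block 90 x 75 x 62 mm, fixed, origin at the centre of its underside; the pin's shank stands in a 17 mm hole through its middle, the collar resting on its top
- ink_bottle_2: Bystander: dark ink bottle, 44 mm across, 90 mm high, origin at the centre of its underside
- block_r4: Bystander: resin block full of upright markers, 151 x 120 mm, 122 mm high, origin at the centre of its underside
- screwdriver: Bystander: orange screwdriver lying flat, 209 mm long along its y axis, 27 mm thick, origin under its middle
- waste_tub: Bystander: cream open tub, 111 mm across, 57 mm high, origin at the centre of its underside
- masking_tape: Bystander: roll of beige tape lying flat, 103 mm across, 24 mm high, origin at the centre of its underside
- hose_front (a point): Nearest low point of the stiff, fixed dark red hoses that arch in front of the filling machine, between stand and tensioner: behind this point (x up to 190 mm further from the robot, y within 140 mm to its right and 85 mm to its left) they fill the air from 190 to 290 mm above the table. Pass above them or on the robot's side
There are look-alikes about, which are no part of the job. Leave any turquoise look-alike of the pin alone.

How it is judged (in metres and radians):
On the way, in this order (a step that is already met when the one before it is completed fails the run):
1. the pin stands in the bush of the wheel (horizontal distance between pin and bush_mouth below 0.008 m and height (world z) of pin below 0.056 m), for 0.1 s.
2. the wheel has been turned back against its spring with the pin in the bush (value of joint wheel above 0.45 rad and horizontal distance between pin and bush_mouth below 0.01 m and height (world z) of pin below 0.056 m), for 0.1 s.
At the end, for the whole second after the job is handed in: The wheel stays turned back (joint over 0.5 rad, still), held by the pin, which stands in the bush (tip within 8 mm of the bush axis, leaning less than 0.15 rad, at rest) and is down in the lock slot to within 5 mm of fully home (tip lower than 19 mm above the table) (value of joint wheel above 0.5 rad and velocity of joint wheel between -0.1 and 0.1 rad/s and height (world z) of pin below 0.019 m and horizontal distance between pin and bush_mouth below 0.008 m and angle between pin's own z axis and vertical below 0.15 rad and linear speed of pin below 0.03 m/s); the robot touches nothing.
It fails at once if a bystander was shifted by more than 40 mm, or the ink bottle knocked over (distance of any of ink_bottle_2, block_r4, screwdriver, waste_tub, masking_tape from where it was at the start of the episode above 0.04 m or angle between ink_bottle_2's own z axis and vertical above 0.5 rad).
It also fails if it takes over 64 s, if anything falls off the work surface, if the arm or the gripper's body presses on something with over 40 N, if the wrist force passes 120 N, or if a joint passes its speed limit or range.

## Robot

A 6-joint arm with a two-finger parallel gripper is mounted at the origin on a cart in front of the work surface, level with it; the furniture and walls round the work are solid. World frame = base frame: x ahead of the robot, y to its left, z up, the work surface at z = 0. Lengths are in m, angles in degrees, forces in N, time in s.
With the tool pointing down it reaches from about 0.4 to 0.825 m from the base axis. Payload 7 kg.
Tool frame: the origin (TCP) lies midway between the tips of the shut fingers; the grasp point (between the pads) lies 19 mm behind it (r.hold_point_z is the distance from the TCP to the grasp point, in m); y points along the fingers, z is the direction in which the jaws open and shut, and the axes are right-handed (so a half turn about y gives the same grasp; the last joint's range is limited). The gripper opens to 88 mm and grips with 3 to 60 N. Pads are 19 mm wide; open, the fingers measure 130 mm over their backs; the gripper's body (78 mm by 193 mm) begins 47 mm behind the grasp point.
Start: joints at [-50.415, 20.546, 0.682, 0, -70.136, -16.507], TCP at [0.265, -0.621, 0.227] pointing down, gripper open.
Joint ranges: [-176.03, 176.03], [-82.01, 121.73], [-58.28, 71.71], [-173.87, 95.51], [-174.79, -0.11], [-173.66, 173.66]. Speed limits (degrees/s): [136.94, 136.94, 172.46, 180, 180, 180].

## Interface

Orientations are given as [roll, pitch, yaw] about the fixed x, y, z axes, in that order (R = Rz(yaw) Ry(pitch) Rx(roll)).
In Python, from plant import r, imaging gives the robot as it stands.
- The arm moves only by the tool drive_tool, never from a script. Its argument "deltas" is a list of rows, each a list of 6 numbers: the shift along the world's x, y, z in cm, then the turn, a rotation vector about the world's x, y, z in rad. In form: [[tx, ty, tz, rx, ry, rz], ...]. A call has exactly 8 rows; each row is the pose to reach, as a shift and turn from the pose commanded when the call began; what a row does not reach only later rows make up. A row lasts 1/12 s, in which the tool goes at most 41.7 mm and 7.16 degrees, less where a joint would pass 70% of its speed; a pose out of reach is approached as far as the arm can. A call with a gripper value outside its range is refused whole. "claw" is the opening, from 0 (shut) to 1 (fully open), set as the call begins (left out, the last holds). The fingers move at their own pace and stop on an object; "squeeze" is the grip in N (left out, the last holds). Time passes only in rows, so rows that repeat a pose let the fingers close, or fill a call up. It gives the time, the measured TCP pose, the force and the opening at its end, in the units of the state.
- r.get_state(): the state, without advancing time (a new reading comes with each control period).
- imaging.capture(name): name is "scene" or "top" or "wrist"; returns the picture (400x640x3 uint8, red, green, blue); there is no depth.
- imaging.get_calibration(name): a dict with "mtx" (3x3 intrinsics, pixels), "R" (3x3) and "t" (3): a world point X has camera coordinates R X + t; the wrist camera has in their place "T_tool_cam" (4x4, takes a point from camera to tool coordinates, whose origin is the TCP and whose axes are the tool frame's). Camera axes: x right, y down, z forward; pixel columns grow to the right and rows downward; lengths in m; the calibration is good to about 2 mm. A picture is of the moment at which its call begins: read the wrist's pose just before it. get_calibration takes no time and is no camera call.
- r.close_job(): hands the job in, once; it reports no verdict.
Trained networks look in the newest picture that a camera, given by its name, has taken for a name from the list of things; names that differ only in an ending like _2 or _b are one class to them, and where a whole thing is asked for, a point or a joint stands for the part that bears it (a point fixed in the world has none). Each returns a list of dicts, best first, with "score" (0 to 1); they miss things now and then, are a little off and sometimes report something else, mostly with a low value. They report only what shows in the picture. A call takes as long as a camera call. They do not tell look-alikes from the thing itself.
- imaging.search_frame(camera, label): "bbox" ([left, top, right, bottom] in pixels, round what is visible of it).
- imaging.outline_of(camera, label): "region" (400x640 bool, what is visible of it) and "bbox" ([left, top, right, bottom] in pixels, round what is visible of it).
- imaging.landmark_of(camera, label): "position" ([column, row] in pixels: a listed point, or the origin of a listed thing).
The state is a dict: "time_s": time; "joints": joint angles; "qd": joint speeds; "joint_torque": joint torques, N m; "tcp_pos": TCP position; "eef_rot": TCP orientation; "contact_force": force on the tool from outside, world axes, zero at the start; "moment": the same for the moment, N m; "gripper_width": finger opening in m.
Only numpy, scipy, OpenCV 4.12 (cv2) and the standard library are available. Lean on these libraries where they do the work, as an engineer would, in place of code of your own. Each camera call takes 0.05 s, during which the arm holds its last target.

## Working session

There is one attempt and no reset: what is moved stays moved. The work goes in short steps, Python scripts to look and compute and a tool call to move; the robot and the scene stay as the last step left them, time stands still between calls to the robot, and variables do not carry over. Pictures are saved under pics/ and viewed, and the job is handed in when it is done.

Besides the shell and the picture viewer there is one more tool, called after "Emit:" as name(argument=value, ...) on one line, values as JSON. drive_tool: Moves the arm, as the interface text tells. Its arguments: {"type":"object","properties":{"deltas":{"type":"array"},"claw":{"type":"number"},"squeeze":{"type":"number"}},"required":["deltas"]}

```bash
mkdir -p pics; ls; python3 - <<'E'
from plant import r, imaging
import cv2
print(r.get_state())
print(r.hold_point_z)
for n in ("scene","top"):
    im=imaging.capture(n); cv2.imwrite(f"pics/{n}0.png",im[:,:,::-1])
    c=imaging.get_calibration(n); print(n,c)
    for l in ("tensioner","pin","pin_stand"):
        for d in imaging.search_frame(n,l)[:3]: print(n,l,d)
    for l in ("bush_mouth","plate_top","hose_front","pin"):
        for d in imaging.landmark_of(n,l)[:3]: print(n,l,d)
print(imaging.get_calibration("wrist"))
E
```

```text
pics
{'time_s': 0.0, 'joints': array([-5.04138088e+01,  2.05908791e+01,  6.32740771e-01, -2.11396208e-02,
       -7.01348058e+01, -1.65055897e+01]), 'qd': array([-0.08136833,  0.12979558, -0.03398813,  0.0669987 ,  0.01256552,
       -0.13388715]), 'joint_torque': array([ 4.52547274e-04, -5.82719135e+01,  2.93052649e+01,  6.99710011e+00,
        6.86355546e-03, -1.64143175e-04]), 'tcp_pos': array([ 0.264388 , -0.6205275,  0.2256179]), 'eef_rot': array([-8.99052395e+01,  7.35536385e-03,  2.30734081e+01]), 'contact_force': array([ 0.26169189, -0.07058058, -0.48686016]), 'moment': array([-0.02252648, -0.00760133,  0.01664108]), 'gripper_width': 0.08753955850656335}
0.0188
scene {'mtx': array([[411.01249671,   0.        , 316.6332485 ],
       [  0.        , 411.01249671, 195.79273668],
       [  0.        ,   0.        ,   1.        ]]), 'R': array([[-0.88528002, -0.46487485,  0.01306338],
       [-0.34964884,  0.64680419, -0.67778317],
       [ 0.3066349 , -0.6045955 , -0.73514578]]), 't': array([0.44727431, 0.20311007, 1.41915231])}
scene tensioner {'bbox': [302.8, 146.9, 354.0, 187.5
[... 1542 characters left out ...]
8], 'score': 0.62}
top hose_front {'position': [317.1, 204.0], 'score': 0.71}
top pin {'position': [256.5, 216.2], 'score': 0.59}
top pin {'position': [262.1, 184.3], 'score': 0.39}
{'mtx': array([[342.58013748,   0.        , 321.98671668],
       [  0.        , 342.58013748, 190.45946881],
       [  0.        ,   0.        ,   1.        ]]), 'T_tool_cam': array([[-4.81022598e-04,  9.64250331e-01,  2.64992579e-01,
        -7.09970931e-02],
       [-4.57703548e-04, -2.64992794e-01,  9.64250284e-01,
        -1.58023206e-01],
       [ 9.99999780e-01,  3.42538133e-04,  5.68808320e-04,
         8.01354696e-05],
       [ 0.00000000e+00,  0.00000000e+00,  0.00000000e+00,
         1.00000000e+00]])}
```

```bash
cat > h.py <<'E'
import numpy as np, cv2
from plant import r, imaging
from scipy.spatial.transform import Rotation as Ro
def cam(n):
    c=imaging.get_calibration(n)
    if n!="wrist":
        R=np.array(c["R"]);t=np.array(c["t"]); return np.array(c["mtx"]),R,t
    s=r.get_state(); Rt=Ro.from_euler("xyz",s["eef_rot"],degrees=True).as_matrix()
    T=np.array(c["T_tool_cam"]); Rw=Rt@T[:3,:3]; tw=Rt@T[:3,3]+s["tcp_pos"]
    return np.array(c["mtx"]),Rw.T,-Rw.T@tw
def atz(C,uv,z):
    K,R,t=C; d=R.T@np.linalg.inv(K)@np.array([uv[0],uv[1],1.]); o=-R.T@t
    return o+d*(z-o[2])/d[2]
def proj(C,X):
    K,R,t=C; p=K@(R@np.asarray(X,float)+t); return p[:2]/p[2]
E
python3 - <<'E'
import cv2
from h import *
for n,b in (("scene",(200,120,400,300)),("top",(160,120,440,260))):
    im=cv2.imread(f"pics/{n}0.png")[b[1]:b[3],b[0]:b[2]]
    cv2.imwrite(f"pics/{n}0z.png",cv2.resize(im,None,fx=800/im.shape[1] if n=="top" else 3.3,fy=800/im.shape[1] if n=="top" else 3.3,interpolation=cv2.INTER_CUBIC))
T=cam("top");S=cam("scene")
print("stand",atz(T,(256.5,216.2),0.0),atz(S,(282.7,278),0.0))
print("bush",atz(T,(379.5,199.8),.072),atz(S,(334.5,168.6),.072))
print("plate",atz(T,(389.3,188.8),.032),atz(S,(326.8,165.2),.032))
print("hose",atz(T,(317.1,204),.19),atz(S,(310.6,189.6),.19))
E
```

```text
stand [0.44080926 0.35653213 0.        ] [0.44939203 0.34573039 0.        ]
bush [ 0.49555643 -0.11656067  0.072     ] [ 0.49767488 -0.13313088  0.072     ]
plate [ 0.54448001 -0.16235107  0.032     ] [ 0.55088278 -0.17490596  0.032     ]
hose [0.46415357 0.11789535 0.19      ] [0.47320281 0.10923633 0.19      ]
```

View pics/scene0.png

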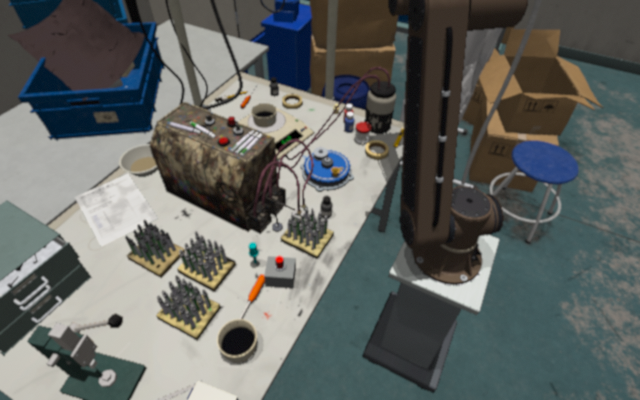

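View pics/top0.png

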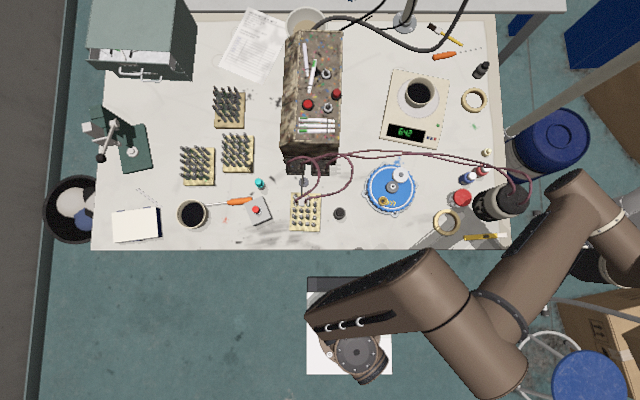

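View pics/top0z.png

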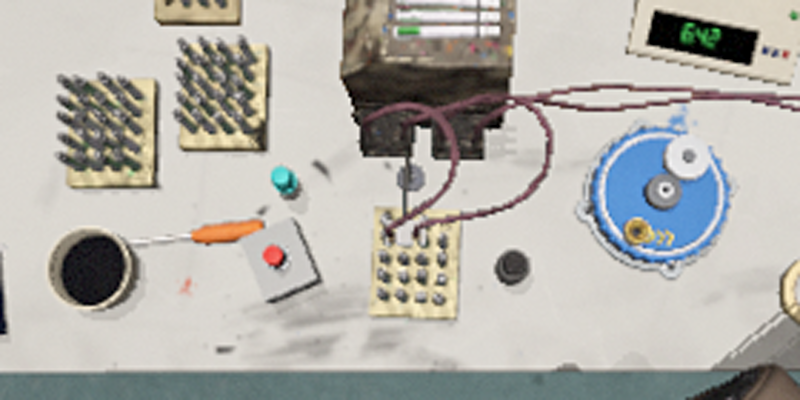

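View pics/scene0z.png

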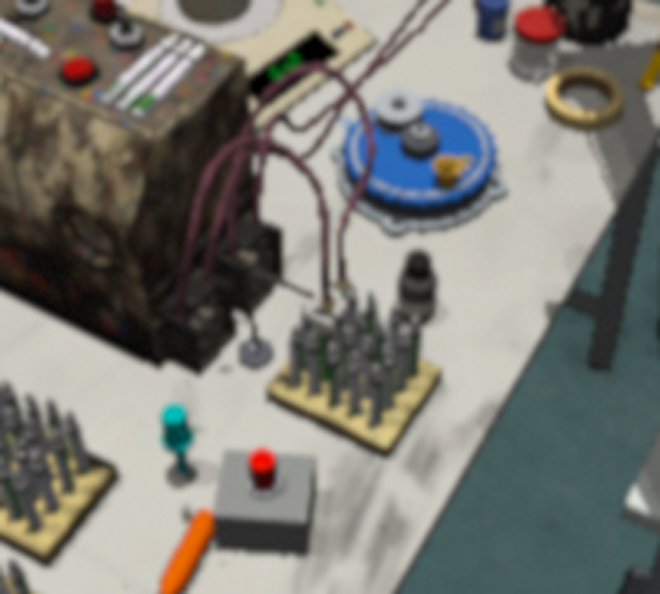

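Top view: red pin handle at about (256,209), turquoise look-alike at (260,183), bush at (380,200) and wheel at (389,189). I'll go up and over the hoses towards the stand, looking at the wheel on the way.

Emit:
drive_tool(deltas=[[0,0,4,0,0,-0.05],[0,1,8,0,0,-0.1],[1,2,12,0,0,-0.15],[3,4,15,0,0,-0.2],[6,6,17,0,0,-0.25],[9,8,19,0,0,-0.3],[12,10.5,19,0,0,-0.35],[15,13,19,0,0,-0.4]], claw=0.6, squeeze=40)

```text
time_s: 1.47
tcp_pos: [0.4159, -0.4902, 0.4184]
eef_rot: [-90.1, -0.1, -0.0]
contact_force: [0.9, -0.2, -0.9]
gripper_width: 0.0528
```

Emit:
drive_tool(deltas=[[1,4,0,0,0,0],[2,8,0,0,0,0],[3,12,0,0,0,0],[4,16,0,0,0,0],[5,20,0,0,0,0],[6,24,0,0,0,0],[7,28,0,0,0,0],[8,32,0,0,0,0]])

```text
time_s: 2.13
tcp_pos: [0.4944, -0.169, 0.417]
eef_rot: [-90.0, -0.1, 0.2]
contact_force: [1.2, -0.6, -0.3]
gripper_width: 0.0529
```

```bash
python3 - <<'E'
from h import *
C=cam("wrist"); im=imaging.capture("wrist"); cv2.imwrite("pics/w1.png",im[:,:,::-1])
print(r.get_state()["tcp_pos"],r.get_state()["joints"])
for l,z in (("bush_mouth",.072),("plate_top",.032),("tensioner",0),("hose_front",.19)):
    for d in imaging.landmark_of("wrist",l)[:2]: print(l,d,atz(C,d["position"],z))
E
```

```text
[ 0.49614793 -0.16365115  0.41677416] [  3.19391677   2.08756177   1.49410628  -0.11512336 -89.28925907
 -92.85635129]
bush_mouth {'position': [349.2, 145.2], 'score': 0.86} [ 0.49277189 -0.12862255  0.072     ]
bush_mouth {'position': [441.3, 110.2], 'score': 0.44} [0.4422301  0.00192626 0.072     ]
plate_top {'position': [323.4, 172.6], 'score': 0.73} [ 0.54288337 -0.16614304  0.032     ]
plate_top {'position': [632.1, 121.0], 'score': 0.69} [0.459153   0.31429508 0.032     ]
tensioner {'position': [323.8, 170.7], 'score': 0.83} [ 0.54660412 -0.16530323  0.        ]
hose_front {'position': [574.7, 136.9], 'score': 0.84} [0.46635108 0.11373783 0.19      ]
```

View pics/w1.png

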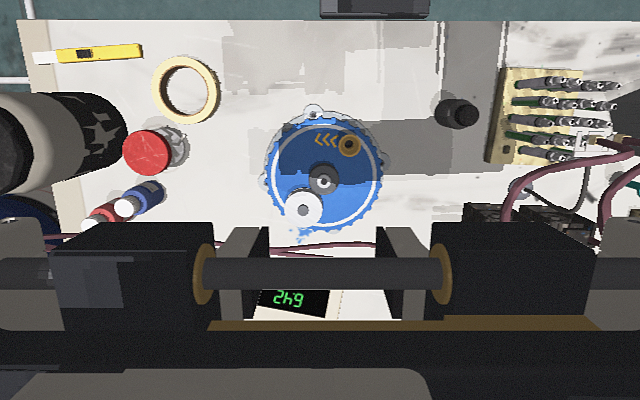

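Wrist view shows bush mouth at (349,145), hub at (323,180), hoses right at about (600,190), all consistent with the top view.

Emit:
drive_tool(deltas=[[0,4.1,0,0,0,0],[0,8.2,0,0,0,0],[0,12.3,0,0,0,0],[0,16.4,0,0,0,0],[-0.5,20.5,0,0,0,0],[-1,24.6,0,0,0,0],[-1.5,28.7,0,0,0,0],[-2,32.8,0,0,0,0]])

```text
time_s: 3.05
tcp_pos: [0.4745, 0.1573, 0.4169]
eef_rot: [-90.0, -0.0, 0.0]
contact_force: [1.8, -0.4, 0.7]
gripper_width: 0.0528
```

Emit:
drive_tool(deltas=[[-0.5,4,0,0,0,0],[-1,8,0,0,0,0],[-1.5,12,0,0,0,0],[-2,15,-2,0,0,0],[-2.5,17,-5,0,0,0],[-3,18,-9,0,0,0],[-3,18,-13,0,0,0],[-3,18,-15,0,0,0]])

```text
time_s: 3.72
tcp_pos: [0.4437, 0.3351, 0.2613]
eef_rot: [-90.2, 0.3, 0.1]
contact_force: [-0.9, -0.9, -0.9]
gripper_width: 0.0526
```

```bash
cat > look.py <<'E'
import sys
from h import *
n=sys.argv[1]
C=cam("wrist"); print(r.get_state()["tcp_pos"],r.get_state()["eef_rot"]); im=imaging.capture("wrist"); cv2.imwrite(f"pics/{n}.png",im[:,:,::-1])
print(r.get_state()["tcp_pos"],r.get_state()["time_s"])
hsv=cv2.cvtColor(im,cv2.COLOR_RGB2HSV)
m=(((hsv[...,0]<6)|(hsv[...,0]>174))&(hsv[...,1]>170)&(hsv[...,2]>70)).astype(np.uint8)
k,_,st,ce=cv2.connectedComponentsWithStats(m)
for i in range(1,k):
    if st[i,4]>60: print("red",st[i],ce[i],"z.108",atz(C,ce[i],.108),"z.09",atz(C,ce[i],.09))
for a in sys.argv[2:]:
    l,z=a.split("=")
    for d in imaging.landmark_of("wrist",l)[:2]: print(l,d,atz(C,d["position"],float(z)))
E
python3 look.py w2 pin=0.004 pin_stand=0
```

```text
[0.44366083 0.33505355 0.2613133 ] [-9.02384123e+01  2.54719146e-01  6.47172179e-02]
[0.44293891 0.33395638 0.25889786] 3.7667
red [321 176  27  26 533] [333.80487805 188.5684803 ] z.108 [0.45554364 0.3458964  0.108     ] z.09 [0.46029333 0.3464772  0.09      ]
pin {'position': [334.1, 164.3], 'score': 0.72} [0.4520847 0.3492873 0.004    ]
pin {'position': [323.2, 245.0], 'score': 0.57} [0.55965875 0.33614232 0.004     ]
pin_stand {'position': [329.2, 168.4], 'score': 0.83} [0.4580459  0.34336333 0.        ]
pin_stand {'position': [435.1, 195.8], 'score': 0.48} [0.49321785 0.4783619  0.        ]
```

View pics/w2.png

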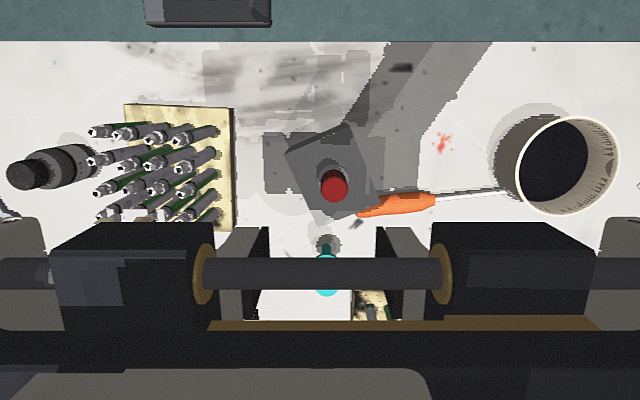

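Red handle top disc is centred at (334,188), stand around it; turquoise pin at (327,272) lies further in +x.

```bash
python3 - <<'E'
from h import *
im=cv2.imread("pics/top0.png")[:,:,::-1]
T=cam("top")
hsv=cv2.cvtColor(np.ascontiguousarray(im),cv2.COLOR_RGB2HSV)
m=(((hsv[...,0]<8)|(hsv[...,0]>172))&(hsv[...,1]>150)).astype(np.uint8)
k,_,st,ce=cv2.connectedComponentsWithStats(m)
for i in range(1,k):
    if 240<ce[i][0]<270 and 195<ce[i][1]<225: print(st[i],ce[i],atz(T,ce[i],.1))
E
```

```text
[252 206   7   7  33] [255.3030303  209.21212121] [0.45672133 0.34487986 0.1       ]
```

Emit:
drive_tool(deltas=[[0.5,0.5,-1,0,0,0],[1,1,-3,0,0,0],[1,1,-5,0,0,0],[1,1,-7,0,0,0],[1,1,-9,0,0,0],[1,1,-11,0,0,0],[1,1,-12,0,0,0],[1,1,-12,0,0,0]])

```text
time_s: 4.53
tcp_pos: [0.4549, 0.3466, 0.1456]
eef_rot: [-90.1, 0.1, 0.1]
contact_force: [0.0, -1.0, 0.8]
gripper_width: 0.0525
```

```bash
python3 look.py w3 pin=0.004 pin_stand=0
```

```text
[0.45493649 0.34658551 0.14557996] [-9.00680171e+01  5.40034113e-02  1.01477827e-01]
[0.45537715 0.34712452 0.14700399] 4.5833
red [ 301  199   41   40 1186] [320.55227656 218.91821248] z.108 [0.45545177 0.34597863 0.108     ] z.09 [0.46202204 0.34589793 0.09      ]
pin_stand {'position': [318.0, 181.6], 'score': 0.71} [0.45875106 0.34312383 0.        ]
```

View pics/w3.png

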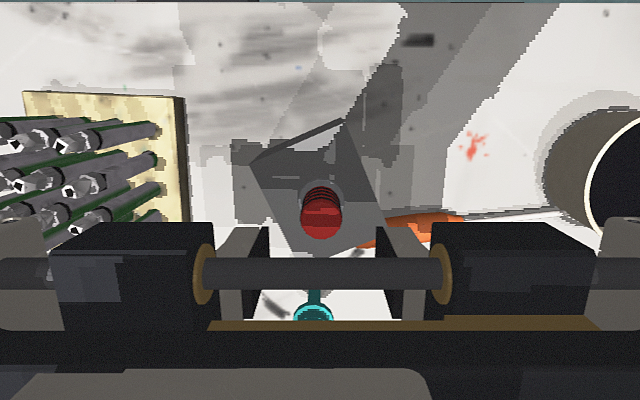

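Emit:
drive_tool(deltas=[[0,-0.1,-2,0,0,0],[0,-0.1,-4,0,0,0],[0,-0.1,-6,0,0,0],[0,-0.1,-7,0,0,0],[0,-0.1,-7.4,0,0,0],[0,-0.1,-7.4,0,0,0],[0,-0.1,-7.4,0,0,0],[0,-0.1,-7.4,0,0,0]])

```text
time_s: 5.35
tcp_pos: [0.4552, 0.3468, 0.074]
eef_rot: [-89.9, -0.1, 0.2]
contact_force: [0.5, 0.3, 0.0]
gripper_width: 0.0527
```

Emit:
drive_tool(deltas=[[0,0,0,0,0,0],[0,0,0,0,0,0],[0,0,0,0,0,0],[0,0,0,0,0,0],[0,0,0,0,0,0],[0,0,0,0,0,0],[0,0,0,0,0,0],[0,0,0,0,0,0]], claw=0, squeeze=60)

```text
time_s: 6.02
tcp_pos: [0.4546, 0.3461, 0.0727]
eef_rot: [-90.0, -0.0, 0.2]
contact_force: [-1.5, -0.3, 2.9]
gripper_width: 0.0254
```

```bash
python3 look.py w4
```

```text
[0.45464043 0.34609337 0.07274377] [-8.99949851e+01 -9.63508648e-03  1.66221666e-01]
[0.45463868 0.34606899 0.0727366 ] 6.0667
red [302 223  40  11  73] [321.49315068 226.32876712] z.108 [0.43152799 0.3461051  0.108     ] z.09 [0.43856199 0.3461086  0.09      ]
red [299 229  46  13 111] [321.7027027  232.96396396] z.108 [0.43425356 0.3461939  0.108     ] z.09 [0.44168722 0.34621042 0.09      ]
red [298 235  49  14 134] [322.09701493 240.03731343] z.108 [0.43719218 0.34635579 0.108     ] z.09 [0.44505674 0.34639605 0.09      ]
red [297 242  51  15 156] [321.49358974 247.55128205] z.108 [0.44035342 0.34613175 0.108     ] z.09 [0.44868151 0.34613916 0.09      ]
red [304 251  36   6 147] [321.76870748 254.06802721] z.108 [0.44312662 0.34624781 0.108     ] z.09 [0.45186137 0.34627223 0.09      ]
red [293 290  59  20 815] [321.90306748 297.98773006] z.108 [0.46264656 0.34636518 0.108     ] z.09 [0.47424358 0.34640681 0.09      ]
```

View pics/w4.png

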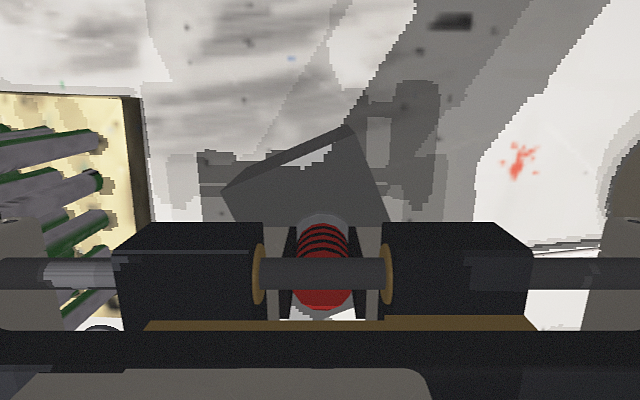

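Pin gripped (25.4 mm, matching the 26 mm handle), centred in the jaws. Lift and carry over the hoses.

Emit:
drive_tool(deltas=[[0,0,3,0,0,0],[0,0,7,0,0,0],[0,0,11,0,0,0],[0,0,15,0,0,0],[0,0,19,0,0,0],[0,0,23,0,0,0],[0,0,27,0,0,0],[0,0,31,0,0,0]])

```text
time_s: 6.73
tcp_pos: [0.4541, 0.3455, 0.3844]
eef_rot: [-90.0, 0.0, 0.2]
contact_force: [0.9, 1.0, -1.2]
gripper_width: 0.025
```

Emit:
drive_tool(deltas=[[0,-1,3,0,0,-0.05],[0,-4,4,0,0,-0.1],[0,-8,4,0,0,-0.15],[0,-12,4,0,0,-0.2],[0,-16,4,0,0,-0.25],[0,-20,4,0,0,-0.3],[0,-24,4,0,0,-0.36],[0.5,-28,4,0,0,-0.42]])

```text
time_s: 7.4
tcp_pos: [0.4584, 0.0642, 0.4228]
eef_rot: [-89.9, -0.0, -24.0]
contact_force: [1.4, 1.1, -0.6]
gripper_width: 0.0252
```

Emit:
drive_tool(deltas=[[0.5,-4,0,0,0,-0.05],[1,-8,0,0,0,-0.1],[1,-12,0,0,0,-0.15],[1,-14,0,0,0,-0.2],[1,-14,-1,0,0,-0.25],[1,-14,-3,0,0,-0.3],[1,-14,-6,0,0,-0.3],[1,-14,-9,0,0,-0.3]])

```text
time_s: 8.07
tcp_pos: [0.4695, -0.0742, 0.3316]
eef_rot: [-89.9, -0.0, -41.2]
contact_force: [0.7, -0.0, -1.4]
gripper_width: 0.0247
```

```bash
python3 look.py w5 bush_mouth=0.072 plate_top=0.032 tensioner=0
```

```text
[ 0.46951772 -0.0742317   0.33162109] [-8.99254689e+01 -2.58525687e-02 -4.11636957e+01]
[ 0.46646532 -0.07366486  0.32481027] 8.1167
red [302 223  42  13  77] [321.88311688 226.66233766] z.108 [ 0.52883362 -0.12533011  0.108     ] z.09 [ 0.53416024 -0.12996002  0.09      ]
red [300 229  46  13 114] [321.3245614  233.12280702] z.108 [ 0.5346108  -0.13126434  0.108     ] z.09 [ 0.54020992 -0.13617416  0.09      ]
red [298 235  49  15 138] [322.39855072 240.07971014] z.108 [ 0.54222871 -0.13620866  0.108     ] z.09 [ 0.54818715 -0.14135169  0.09      ]
red [297 242  51  15 156] [322.69871795 247.71794872] z.108 [ 0.54999476 -0.14250519  0.108     ] z.09 [ 0.55631951 -0.14794522  0.09      ]
red [304 250  37   7 141] [322.12056738 254.05673759] z.108 [ 0.55585283 -0.14855044  0.108     ] z.09 [ 0.56245389 -0.15427562  0.09      ]
red [292 290  60  20 811] [321.86066584 297.79161529] z.108 [ 0.6011522 -0.1885459  0.108    ] z.09 [ 0.60988996 -0.19615759  0.09      ]
bush_mouth {'position': [300.6, 201.2], 'score': 0.61} [ 0.49550386 -0.13220336  0.072     ]
tensioner {'position': [314.1, 224.4], 'score': 0.64} [ 0.55021417 -0.15961495  0.        ]
```

View pics/w5.png

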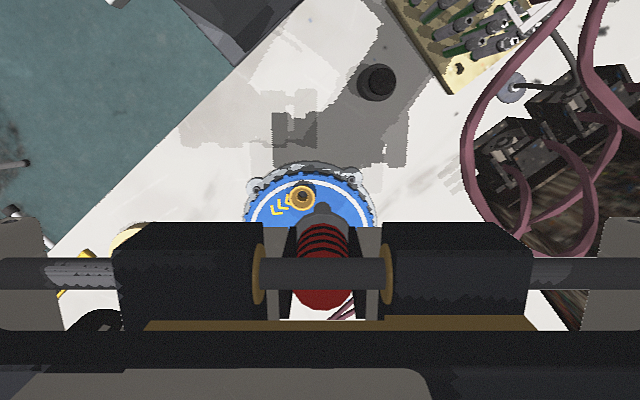

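Emit:
drive_tool(deltas=[[1,-1,0,0,0,0],[3,-3,0,0,0,0],[5,-6,0,0,0,0],[6,-8,-2,0,0,0],[7,-9,-4,0,0,0],[7,-9,-6,0,0,0],[7,-9,-6,0,0,0],[7,-9,-6,0,0,0]])

```text
time_s: 8.93
tcp_pos: [0.5401, -0.1642, 0.2738]
eef_rot: [-90.0, -0.0, -41.1]
contact_force: [0.6, -0.6, -0.2]
gripper_width: 0.0256
```

```bash
python3 look.py w6 bush_mouth=0.072 plate_top=0.032 tensioner=0 | grep -v red
```

```text
[ 0.54010374 -0.16423166  0.27381678] [-9.00287203e+01 -2.74173009e-02 -4.10907592e+01]
[ 0.5405397  -0.16410254  0.27487002] 8.9833
bush_mouth {'position': [317.5, 111.0], 'score': 0.72} [ 0.49446436 -0.13020664  0.072     ]
plate_top {'position': [322.7, 165.2], 'score': 0.6} [ 0.54651128 -0.16836366  0.032     ]
plate_top {'position': [324.3, 156.9], 'score': 0.27} [ 0.54024853 -0.16041358  0.032     ]
tensioner {'position': [326.9, 160.3], 'score': 0.83} [ 0.55003044 -0.16425714  0.        ]
```

View pics/w6.png

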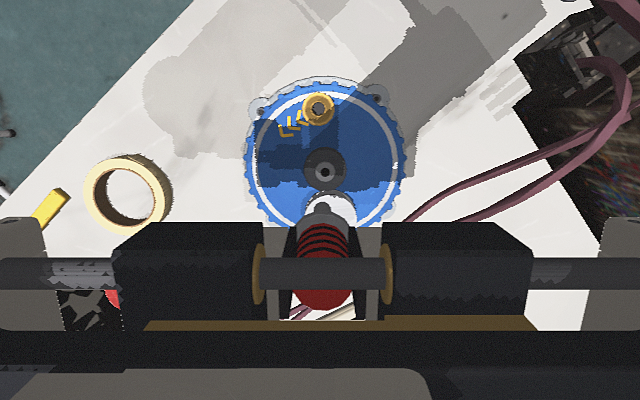

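```bash
python3 - <<'E'
from h import *
im=cv2.imread("pics/w6.png")[70:230,240:410]
cv2.imwrite("pics/w6z.png",cv2.resize(im,None,fx=3.5,fy=3.5,interpolation=cv2.INTER_CUBIC))
E
```

```text
(no output)
```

View pics/w6z.png

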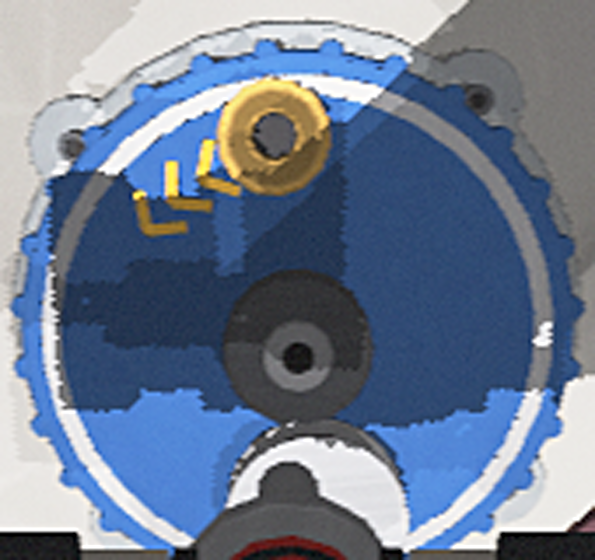

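```bash
python3 - <<'E'
from h import *
K,_,_=cam("wrist")
T=np.array(imaging.get_calibration("wrist")["T_tool_cam"])
Rt=Ro.from_euler("xyz",[-90.03,-.03,-41.09],degrees=True).as_matrix()
p=np.array([.5401,-.1642,.2738]);Rw=Rt@T[:3,:3];tw=Rt@T[:3,3]+p;C=(K,Rw.T,-Rw.T@tw)
b=atz(C,(318.3,108.9),.072);h=atz(C,(324.6,171.7),.073);h2=atz(C,(323.5,167.5),.073)
print(b,h,h2,np.linalg.norm((b-h)[:2]))
d=(b-h)[:2];print(np.degrees(np.arctan2(d[1],d[0])))
# pin tip/collar projections
for z in (-.068,-.068+.058,-.068+.064): print(z,proj(C,p+[0,0,z]))
im=cv2.imread("pics/top0.png");Tc=cam("top")
print(proj(Tc,b),proj(Tc,[*h[:2],.073]))
z=cv2.resize(im[165:215,360:420],None,fx=10,fy=10,interpolation=cv2.INTER_CUBIC);cv2.imwrite("pics/topz.png",z)
E
```

```text
[ 0.49342729 -0.12818677  0.072     ] [ 0.54703529 -0.16618216  0.073     ] [ 0.5428077  -0.16406732  0.073     ] 0.06570743721654305
144.67238359948664
-0.068 [321.4983641  203.26410954]
-0.010000000000000002 [321.28711206 236.35688067]
-0.0040000000000000036 [321.25755716 240.98667556]
[382.60005467 200.3598272 ] [392.33736821 186.28451292]
```

View pics/topz.png

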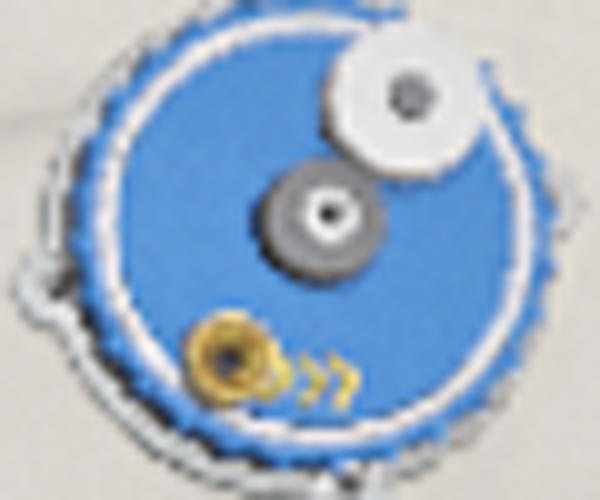

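Emit:
drive_tool(deltas=[[-1,1,-1,0,0,0.02],[-3,2,-3,0,0,0.05],[-4.7,3.6,-6,0,0,0.1],[-4.7,3.6,-8,0,0,0.1],[-4.7,3.6,-10,0,0,0.1],[-4.7,3.6,-11,0,0,0.1],[-4.7,3.6,-11,0,0,0.1],[-4.7,3.6,-11,0,0,0.1]])

```text
time_s: 9.8
tcp_pos: [0.4933, -0.128, 0.1636]
eef_rot: [-90.0, -0.1, -35.3]
contact_force: [1.2, 0.3, -0.2]
gripper_width: 0.0251
```

```bash
python3 look.py w7 | grep -v red; python3 - <<'E'
from h import *
s=r.get_state();print(s["contact_force"])
t=s["tcp_pos"]
for n in("top","scene"):
    im=imaging.capture(n);C=cam(n)
    a=proj(C,[.4934,-.1282,.072]);print(n,a,proj(C,[*t[:2],t[2]-.068]))
    x,y=int(a[0]),int(a[1]);cv2.imwrite(f"pics/{n}7.png",cv2.resize(np.ascontiguousarray(im[y-45:y+25,x-50:x+50,::-1]),None,fx=7,fy=7,interpolation=cv2.INTER_CUBIC))
E
```

```text
[ 0.49328022 -0.12795235  0.16356924] [-8.99916084e+01 -5.06221542e-02 -3.53340356e+01]
[ 0.49367894 -0.12801954  0.16404189] 9.85
[-0.43374557  0.24261536 -0.15628308]
top [382.60374356 200.36700788] [383.66238821 199.38350954]
scene [334.93259862 169.73382512] [335.13355246 165.20031561]
```

View pics/w7.png

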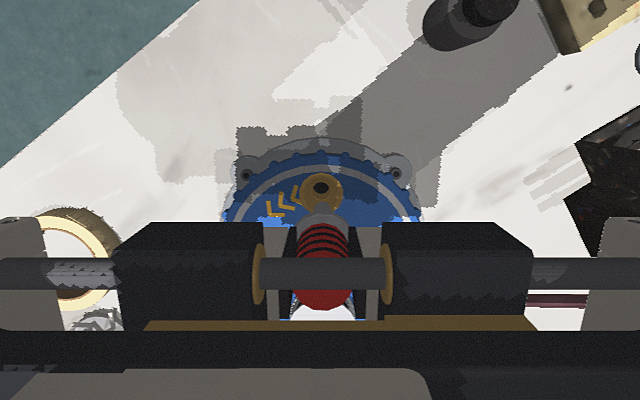

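View pics/scene7.png

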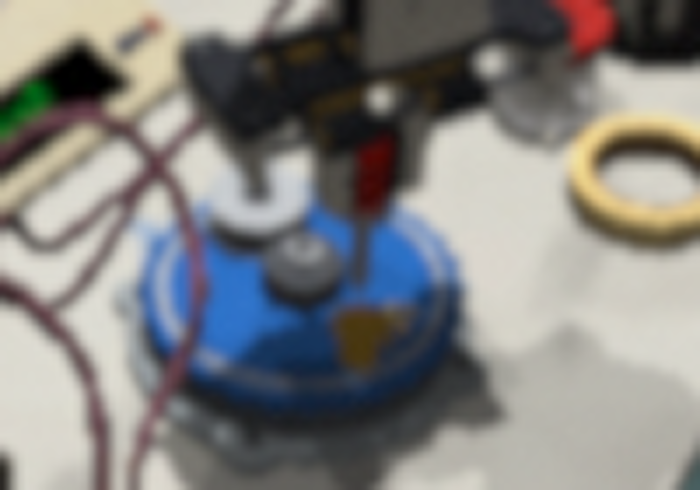

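Wrist view shows the bush at (321,191) just below the tip; scene view shows the shank over the bush. Lowering.

Emit:
drive_tool(deltas=[[0,0,-0.6,0,0,0],[0,0,-1.2,0,0,0],[0,0,-1.8,0,0,0],[0,0,-2.4,0,0,0],[0,0,-3,0,0,0],[0,0,-3.6,0,0,0],[0,0,-4.2,0,0,0],[0,0,-4.4,0,0,0]])

```text
time_s: 10.62
tcp_pos: [0.4919, -0.128, 0.1173]
eef_rot: [-90.1, 0.1, -35.4]
contact_force: [0.1, -0.6, -0.6]
gripper_width: 0.0246
```

```bash
cat > st.py <<'E'
from h import *
s=r.get_state();print(s["time_s"],s["tcp_pos"].round(4),s["contact_force"].round(1),s["moment"].round(2),s["eef_rot"].round(1))
E
python3 st.py; python3 look.py w8|grep -v red
```

```text
10.6167 [ 0.4919 -0.128   0.1173] [ 0.1 -0.6 -0.6] [-0.07  0.04  0.03] [-90.1   0.1 -35.4]
[ 0.49194997 -0.1279836   0.11728704] [-9.00576030e+01  7.73908277e-02 -3.53746151e+01]
[ 0.49200127 -0.12797336  0.117388  ] 10.6667
```

View pics/w8.png

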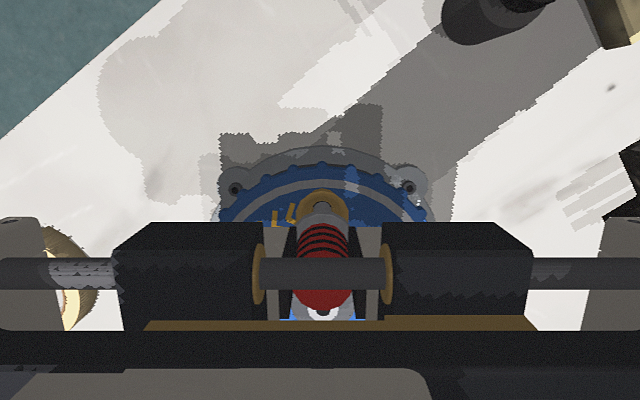

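Pin centred and in the bore with no side force. Lower to just above the index plate and compute the arc.

Emit:
drive_tool(deltas=[[0,0,-0.3,0,0,0],[0,0,-0.6,0,0,0],[0,0,-0.9,0,0,0],[0,0,-1.2,0,0,0],[0,0,-1.4,0,0,0],[0,0,-1.4,0,0,0],[0,0,-1.4,0,0,0],[0,0,-1.4,0,0,0]])

```text
time_s: 11.33
tcp_pos: [0.4925, -0.128, 0.1045]
eef_rot: [-90.0, 0.0, -35.4]
contact_force: [-0.9, 0.0, -1.7]
gripper_width: 0.0248
```

```bash
python3 st.py; cat > arc.py <<'E'
import sys,numpy as np
th0,th1,n=float(sys.argv[1]),float(sys.argv[2]),int(sys.argv[3])
a=lambda t:np.radians(144.7)+t
P=lambda t:6.6*np.array([np.cos(a(t)),np.sin(a(t))])
for i in range(1,n+1):
    t=th0+(th1-th0)*i/n; print((P(t)-P(th0)).round(2),round(t-th0,3))
E
python3 arc.py 0 0.56 8
```

```text
11.3333 [ 0.4925 -0.128   0.1045] [-0.9  0.  -1.7] [-0.02  0.38  0.01] [-90.    0.  -35.4]
[-0.25 -0.39] 0.07
[-0.48 -0.79] 0.14
[-0.68 -1.21] 0.21
[-0.84 -1.64] 0.28
[-0.98 -2.08] 0.35
[-1.09 -2.53] 0.42
[-1.16 -2.98] 0.49
[-1.2  -3.44] 0.56
```

Emit:
drive_tool(deltas=[[-0.25,-0.39,0,0,0,0.07],[-0.48,-0.79,0,0,0,0.14],[-0.68,-1.21,0,0,0,0.21],[-0.84,-1.64,0,0,0,0.28],[-0.98,-2.08,0,0,0,0.35],[-1.09,-2.53,0,0,0,0.42],[-1.16,-2.98,0,0,0,0.49],[-1.2,-3.44,0,0,0,0.56]])

```text
time_s: 12.0
tcp_pos: [0.4805, -0.1617, 0.1046]
eef_rot: [-89.9, -0.0, -3.1]
contact_force: [-1.1, 5.9, 0.7]
gripper_width: 0.0251
```

```bash
python3 st.py; python3 look.py w9|grep -v red;python3 arc.py .56 .64 2
```

```text
12.0 [ 0.4805 -0.1617  0.1046] [-1.1  5.9  0.7] [2.55 0.67 0.01] [-89.9  -0.   -3.1]
[ 0.48045261 -0.16165949  0.10458987] [-8.99202263e+01 -1.00347699e-02 -3.09288716e+00]
[ 0.48040176 -0.16225525  0.10458785] 12.05
[-0.01 -0.26] 0.04
[-0.01 -0.53] 0.08
```

View pics/w9.png

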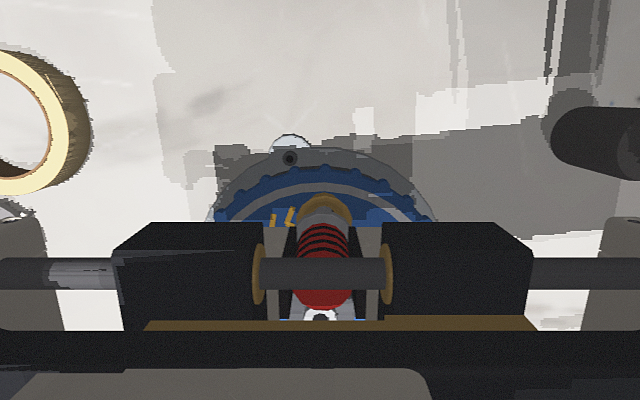

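Wheel follows (spring 5.9 N). Now touch the plate.

Emit:
drive_tool(deltas=[[0,-0.05,-0.1,0,0,0.01],[0,-0.1,-0.2,0,0,0.02],[0,-0.1,-0.3,0,0,0.02],[0,-0.1,-0.35,0,0,0.02],[0,-0.1,-0.4,0,0,0.02],[0,-0.1,-0.45,0,0,0.02],[0,-0.1,-0.5,0,0,0.02],[0,-0.1,-0.5,0,0,0.02]])

```text
time_s: 12.72
tcp_pos: [0.4803, -0.1629, 0.1005]
eef_rot: [-90.0, 0.0, -2.2]
contact_force: [-5.6, 6.0, 10.0]
gripper_width: 0.025
```

```bash
python3 st.py
```

```text
12.7167 [ 0.4803 -0.1629  0.1005] [-5.6  6.  10. ] [2.4  2.21 0.04] [-90.    0.   -2.2]
```

```bash
for t in 0.58 0.66 0.74 0.82 0.90 0.98 1.06 1.14 1.22; do python3 -c "print('from',$t)"; python3 arc.py $t $(python3 -c "print($t+.08)") 2; done
```

```text
from 0.58
[-0.   -0.26] 0.04
[ 0.   -0.53] 0.08
from 0.66
[ 0.02 -0.26] 0.04
[ 0.04 -0.53] 0.08
from 0.74
[ 0.04 -0.26] 0.04
[ 0.09 -0.52] 0.08
from 0.82
[ 0.06 -0.26] 0.04
[ 0.13 -0.51] 0.08
from 0.9
[ 0.08 -0.25] 0.04
[ 0.17 -0.5 ] 0.08
from 0.98
[ 0.1  -0.24] 0.04
[ 0.21 -0.49] 0.08
from 1.06
[ 0.12 -0.24] 0.04
[ 0.25 -0.47] 0.08
from 1.14
[ 0.14 -0.23] 0.04
[ 0.28 -0.45] 0.08
from 1.22
[ 0.15 -0.21] 0.04
[ 0.32 -0.42] 0.08
```

Emit:
drive_tool(deltas=[[-0.05,-0.09,-0.05,0,0,0.013],[-0.05,-0.18,-0.05,0,0,0.027],[-0.05,-0.26,-0.05,0,0,0.04],[-0.05,-0.35,-0.05,0,0,0.053],[-0.05,-0.44,-0.05,0,0,0.067],[-0.04,-0.53,-0.05,0,0,0.08],[-0.04,-0.53,-0.05,0,0,0.08],[-0.04,-0.53,-0.05,0,0,0.08]])

```text
time_s: 13.38
tcp_pos: [0.4802, -0.1674, 0.1004]
eef_rot: [-89.9, -0.1, 2.3]
contact_force: [-6.2, 12.0, 14.2]
gripper_width: 0.0251
```

```bash
python3 st.py
```

```text
13.3833 [ 0.4802 -0.1674  0.1004] [-6.2 12.  14.2] [5.12 2.79 0.05] [-89.9  -0.1   2.3]
```

Emit:
drive_tool(deltas=[[0.01,-0.09,0,0,0,0.013],[0.01,-0.18,0,0,0,0.027],[0.02,-0.26,0,0,0,0.04],[0.03,-0.35,0,0,0,0.053],[0.03,-0.44,0,0,0,0.067],[0.04,-0.53,0,0,0,0.08],[0.04,-0.53,0,0,0,0.08],[0.04,-0.53,0,0,0,0.08]])

```text
time_s: 14.05
tcp_pos: [0.4804, -0.1727, 0.1004]
eef_rot: [-89.9, -0.0, 6.9]
contact_force: [-7.3, 12.2, 15.9]
gripper_width: 0.0252
```

Emit:
drive_tool(deltas=[[0.01,-0.09,0,0,0,0.013],[0.03,-0.17,0,0,0,0.027],[0.04,-0.26,0,0,0,0.04],[0.06,-0.35,0,0,0,0.053],[0.07,-0.43,0,0,0,0.067],[0.09,-0.52,0,0,0,0.08],[0.09,-0.52,0,0,0,0.08],[0.09,-0.52,0,0,0,0.08]])

```text
time_s: 14.72
tcp_pos: [0.4811, -0.178, 0.1004]
eef_rot: [-89.9, -0.0, 11.5]
contact_force: [-8.1, 11.8, 15.9]
gripper_width: 0.0254
```

Emit:
drive_tool(deltas=[[0,-0.09,0,0,0,0.013],[0.01,-0.17,0,0,0,0.027],[0.03,-0.26,0,0,0,0.04],[0.05,-0.34,0,0,0,0.053],[0.07,-0.43,0,0,0,0.067],[0.09,-0.51,0,0,0,0.08],[0.09,-0.51,0,0,0,0.08],[0.09,-0.51,0,0,0,0.08]])

```text
time_s: 15.38
tcp_pos: [0.482, -0.183, 0.1004]
eef_rot: [-89.9, -0.0, 16.1]
contact_force: [-7.4, 12.4, 15.7]
gripper_width: 0.0252
```

```bash
python3 st.py
```

```text
15.3833 [ 0.482  -0.183   0.1004] [-7.4 12.4 15.7] [5.11 3.14 0.03] [-89.9  -0.   16.1]
```

Emit:
drive_tool(deltas=[[0.01,-0.09,0,0,0,0.013],[0.03,-0.17,0,0,0,0.027],[0.06,-0.25,0,0,0,0.04],[0.09,-0.34,0,0,0,0.053],[0.12,-0.42,0,0,0,0.067],[0.15,-0.5,0,0,0,0.08],[0.15,-0.5,0,0,0,0.08],[0.15,-0.5,0,0,0,0.08]])

```text
time_s: 16.05
tcp_pos: [0.4833, -0.188, 0.1004]
eef_rot: [-89.9, -0.0, 20.7]
contact_force: [-7.0, 12.0, 16.7]
gripper_width: 0.0249
```

```bash
python3 st.py
```

```text
16.05 [ 0.4833 -0.188   0.1004] [-7.  12.  16.7] [5.23 3.28 0.02] [-89.9  -0.   20.7]
```

Emit:
drive_tool(deltas=[[0.03,-0.08,0,0,0,0.013],[0.06,-0.16,0,0,0,0.027],[0.1,-0.24,0,0,0,0.04],[0.13,-0.32,0,0,0,0.053],[0.17,-0.41,0,0,0,0.067],[0.2,-0.49,0,0,0,0.08],[0.2,-0.49,0,0,0,0.08],[0.2,-0.49,0,0,0,0.08]])

```text
time_s: 16.72
tcp_pos: [0.4852, -0.1936, 0.0995]
eef_rot: [-90.0, 0.0, 25.2]
contact_force: [-4.5, 4.4, 4.2]
gripper_width: 0.0247
```

```bash
python3 st.py
```

```text
16.7167 [ 0.4852 -0.1936  0.0995] [-4.5  4.4  4.2] [1.76 1.63 0.03] [-90.    0.   25.2]
```

Force fell from 16 to 4 N and the tool sank: the slot. Press down gently.

Emit:
drive_tool(deltas=[[0,0,-0.1,0,0,0],[0,0,-0.2,0,0,0],[0,0,-0.3,0,0,0],[0,0,-0.3,0,0,0],[0,0,-0.3,0,0,0],[0,0,-0.3,0,0,0],[0,0,-0.3,0,0,0],[0,0,-0.3,0,0,0]])

```text
time_s: 17.38
tcp_pos: [0.4856, -0.1942, 0.0966]
eef_rot: [-90.0, 0.0, 25.3]
contact_force: [-4.2, 2.7, 5.0]
gripper_width: 0.025
```

```bash
python3 st.py
```

```text
17.3833 [ 0.4856 -0.1942  0.0966] [-4.2  2.7  5. ] [0.91 1.62 0.01] [-90.    0.   25.3]
```

Emit:
drive_tool(deltas=[[0.02,-0.05,-0.2,0,0,0],[0.04,-0.1,-0.4,0,0,0.02],[0.06,-0.15,-0.6,0,0,0.02],[0.06,-0.15,-0.8,0,0,0.02],[0.06,-0.15,-1,0,0,0.02],[0.06,-0.15,-1.1,0,0,0.02],[0.06,-0.15,-1.1,0,0,0.02],[0.06,-0.15,-1.1,0,0,0.02]])

```text
time_s: 18.05
tcp_pos: [0.4863, -0.1959, 0.0854]
eef_rot: [-90.0, 0.0, 26.4]
contact_force: [-2.8, 0.5, 4.6]
gripper_width: 0.0256
```

```bash
python3 st.py
```

```text
18.05 [ 0.4863 -0.1959  0.0854] [-2.8  0.5  4.6] [0.06 1.4  0.01] [-90.    0.   26.4]
```

Emit:
drive_tool(deltas=[[0,0,-0.1,0,0,0],[0,0,-0.2,0,0,0],[0,0,-0.3,0,0,0],[0,0,-0.4,0,0,0],[0,0,-0.45,0,0,0],[0,0,-0.5,0,0,0],[0,0,-0.5,0,0,0],[0,0,-0.5,0,0,0]])

```text
time_s: 18.72
tcp_pos: [0.4866, -0.1962, 0.0825]
eef_rot: [-90.1, -0.0, 26.5]
contact_force: [-10.5, 3.0, 25.9]
gripper_width: 0.0252
```

```bash
python3 st.py;python3 look.py w10|grep -v red
```

```text
18.7167 [ 0.4866 -0.1962  0.0825] [-10.5   3.   25.9] [1.22 4.08 0.11] [-90.1  -0.   26.5]
[ 0.48655662 -0.19621507  0.08253447] [-9.00882744e+01 -8.48302276e-03  2.65218146e+01]
[ 0.486491   -0.19619454  0.0824906 ] 18.7667
```

View pics/w10.png

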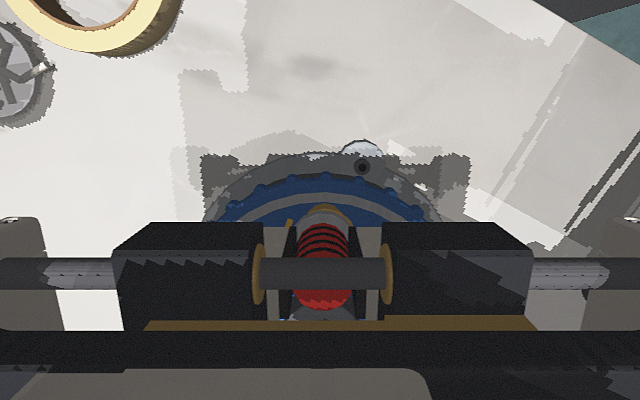

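Seated: the tool bottomed 17.9 mm below plate contact, against an expected 18 mm, with 26 N. Relax, then open.

Emit:
drive_tool(deltas=[[-0.02,0,0.05,0,0,0],[-0.05,0,0.1,0,0,0],[-0.05,0,0.15,0,0,0],[-0.05,0,0.15,0,0,0],[-0.05,0,0.15,0,0,0],[-0.05,0,0.15,0,0,0],[-0.05,0,0.15,0,0,0],[-0.05,0,0.15,0,0,0]], squeeze=10)

```text
time_s: 19.43
tcp_pos: [0.4866, -0.1958, 0.0822]
eef_rot: [-90.1, -0.0, 26.5]
contact_force: [-2.5, -0.6, 8.2]
gripper_width: 0.0258
```

Emit:
drive_tool(deltas=[[0,0,0,0,0,0],[0,0,0,0,0,0],[0,0,0,0,0,0],[0,0,0,0,0,0],[0,0,0,0,0,0],[0,0,0,0,0,0],[0,0,0,0,0,0],[0,0,0,0,0,0]], claw=0.65)

```text
time_s: 20.1
tcp_pos: [0.486, -0.1956, 0.0815]
eef_rot: [-90.0, -0.0, 26.5]
contact_force: [-0.1, -0.6, 0.1]
gripper_width: 0.0566
```

Emit:
drive_tool(deltas=[[0,0,1,0,0,0],[0,0,2,0,0,0],[0,0,4,0,0,0],[0,0,7,0,0,0],[0,0,10,0,0,0],[0,0,13,0,0,0],[1,0,15,0,0,0],[2,0,15,0,0,0]])

```text
time_s: 20.77
tcp_pos: [0.5085, -0.1964, 0.2385]
eef_rot: [-90.3, -0.5, 26.6]
contact_force: [0.2, 0.6, 0.5]
gripper_width: 0.057
```

```bash
python3 st.py;python3 look.py w11 pin=0.014 bush_mouth=0.072; python3 - <<'E'
from h import *
im=imaging.capture("scene");cv2.imwrite("pics/s11.png",cv2.resize(np.ascontiguousarray(im[100:220,260:420,::-1]),None,fx=5,fy=5,interpolation=cv2.INTER_CUBIC))
E
```

```text
20.7667 [ 0.5085 -0.1964  0.2385] [0.2 0.6 0.5] [-0.02 -0.14  0.02] [-90.3  -0.5  26.6]
[ 0.50847992 -0.19639691  0.23848173] [-90.34382276  -0.45554212  26.55254351]
[ 0.50939154 -0.19600689  0.2356446 ] 20.8167
red [321 147  30  30 670] [335.8358209  162.03731343] z.108 [ 0.48924755 -0.19342157  0.108     ] z.09 [ 0.49211361 -0.19127294  0.09      ]
pin {'position': [330.8, 142.3], 'score': 0.87} [ 0.48686733 -0.19742728  0.014     ]
bush_mouth {'position': [334.5, 153.7], 'score': 0.67} [ 0.48836988 -0.19395456  0.072     ]
```

View pics/w11.png

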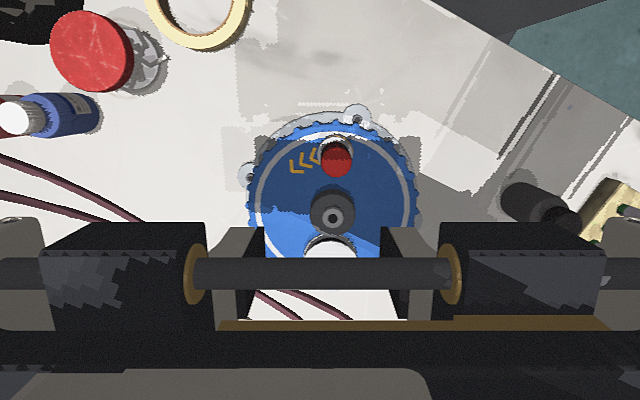

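View pics/s11.png

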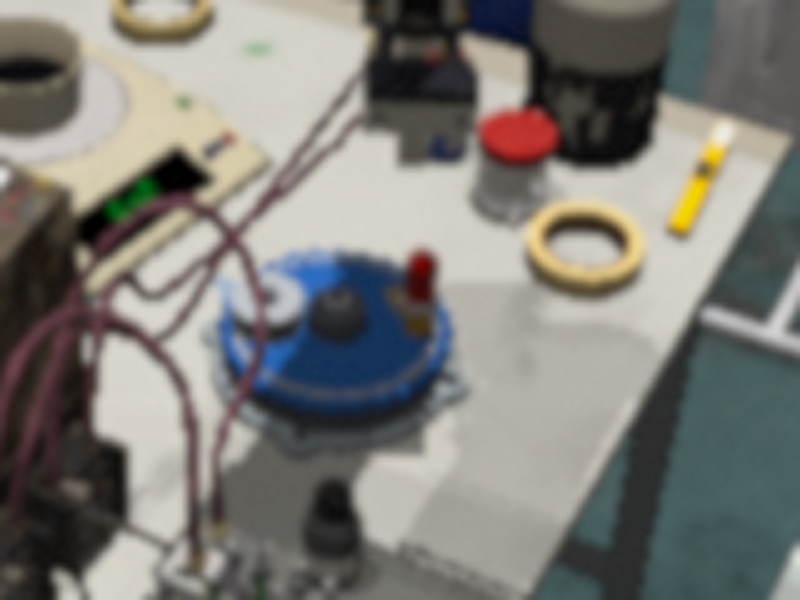

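Wrist view shows the pin handle at (336,162) standing in the bush, and the scene view shows it upright with the wheel still turned back. One settling hold, then hand in.

Emit:
drive_tool(deltas=[[0,0,1,0,0,0],[0,0,2,0,0,0],[0,0,2,0,0,0],[0,0,2,0,0,0],[0,0,2,0,0,0],[0,0,2,0,0,0],[0,0,2,0,0,0],[0,0,2,0,0,0]])

```text
time_s: 21.63
tcp_pos: [0.5058, -0.1957, 0.2512]
eef_rot: [-90.0, 0.0, 26.5]
contact_force: [0.1, -0.4, 0.1]
gripper_width: 0.0568
```

```bash
python3 st.py;python3 look.py w12 pin=0.014 bush_mouth=0.072; python3 -c "
from plant import r; print(r.close_job())"
```

```text
21.6333 [ 0.5058 -0.1957  0.2512] [ 0.1 -0.4  0.1] [-0.03 -0.02  0.02] [-90.    0.   26.5]
[ 0.50576404 -0.19566276  0.25123164] [-8.99817731e+01  3.34171969e-02  2.65142932e+01]
[ 0.50582931 -0.19565821  0.25129079] 21.6833
red [318 148  29  29 618] [332.15857605 162.81391586] z.108 [ 0.4891889  -0.19348274  0.108     ] z.09 [ 0.49198915 -0.19146206  0.09      ]
pin {'position': [328.3, 146.8], 'score': 0.83} [ 0.48906907 -0.19544589  0.014     ]
bush_mouth {'position': [331.0, 154.5], 'score': 0.57} [ 0.48784456 -0.19426898  0.072     ]
the job is handed in; nothing more can be done
None
```

The tensioner is locked back: the red-handled pin stands in the bush and in the hidden lock slot, and the wheel stays turned back. I handed the job in at about 21.7 s of the 64 s allowed; the hand-in reports no verdict.

- **What I did:** I took the pin from its stand, carried it over the hoses and lowered it into the bush. I then turned the wheel anticlockwise with the tip pressed lightly on the index plate. The slot showed at about 1.06 rad, where the downward force fell from 16 N to 4 N and the tip sank.
- **Seating:** Pushed home, the pin bottomed 17.9 mm below plate contact, against an expected 18 mm, with 26 N on it.
- **Last checks:** After release, two looks about 0.9 s apart put the pin handle in the same place to within 0.1 mm. The networks placed the pin tip and the bush mouth about 2 mm apart in the second look and 4 mm in the first, both inside the 8 mm limit. The scene picture showed the pin upright and the wheel held. The gripper was clear, with about 0 N on it.
- **Not checked:** I did not measure the bystanders again at the end. I felt no unexpected contact on the way, and those visible in the last pictures looked undisturbed. No check failed or disagreed.

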